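Turn over and clamp the bolt holder plate on the torque rig

ROBOT

A 6-joint arm with a two-finger parallel gripper is mounted at the origin on the work surface. World frame = base frame: x ahead of the robot, y to its left, z up, the work surface at z = 0. Lengths are in m, angles in rad, forces in N, time in s.
With the tool pointing down it reaches from about 0.275 to 0.725 m from the base axis. Payload 5.6 kg.
Tool frame: the origin (TCP) lies at the very end of the fingers, on their centre line; the grasp point (between the pads) lies 19 mm behind it; z points along the fingers, y is the line along which they close (so a half turn about z gives the same grasp; the last joint's range is limited). The gripper opens to 85 mm and grips with 20 to 120 N. Pads are 22 mm wide; open, the fingers measure 114 mm over their backs; the gripper's body (76 mm by 85 mm) begins 54 mm behind the grasp point. The pads swing forward as they close: fully open they stand 13 mm farther back than shut.
Start: joints at [1.456, 0.255, 0.108, 0, -1.424, -0.285], TCP at [0.214, 0.507, 0.231] pointing down, gripper open.
Joint ranges: [-2.95, 2.95], [-1.21, 1.97], [-1.09, 1.5], [-2.87, 1.71], [-2.94, -0.07], [-3.05, 3.05]. Speed limits (rad/s): [2.57, 2.57, 3.14, 3.14, 3.14, 3.14].

INTERFACE

Orientations are given as a 3x3 rotation matrix whose columns are the frame's x, y, z axes.
In Python, from bench import manip, read_camera gives the robot as it stands.
- The arm moves only by the tool servo_tool, never from a script. Its argument "rows" is a list of rows, each an object with "jaw": the closure, from 0 (fully open) to 1 (shut); "dp": the shift along the world's x, y, z in units of 25 mm (1.0 is 25 mm), a list of three; "rot": the turn, a rotation vector about the world's x, y, z in units of 5 degrees (1.0 is 5 degrees), a list of three. A call has 1 to 8 rows; each row is the pose to reach, as a shift and turn from the pose commanded when the call began; what a row does not reach only later rows make up. A row lasts 1/10 s, in which the tool goes at most 50 mm and 8.59 degrees, less where a joint would pass 70% of its speed; a pose out of reach is approached as far as the arm can. A call with a gripper value outside its range is refused whole. The fingers move at their own pace and stop on an object; the grip force is fixed at half the most. Time passes only in rows, so rows that repeat a pose let the fingers close. It gives the time, the measured TCP pose, the force, the opening and the grip force at its end, in the units of the state.
- manip.state(): the state, without advancing time (a new reading comes with each control period).
- read_camera(name): name is "scene" or "top"; returns a dict with "pixels" (480x640x3 uint8, red, green, blue), "K" (3x3 intrinsics, pixels), "position" and "rotation" of the camera in the world. Camera axes: x right, y up, looking along -z (the intrinsics and any distortion apply to the point x, -y, -z); pixel columns grow to the right and rows downward; lengths in m; the calibration is good to about 2 mm. A picture is of the moment at which its call begins. There is no depth.
- manip.finish_job(): hands the job in; it is judged then, once.
The state is a dict: "time": time; "joint_positions": joint angles; "joint_velocities": joint speeds; "joint_efforts": joint torques, N m; "ee_pos": TCP position; "eef_rot": TCP orientation; "force": force on the tool from outside, world axes, zero at the start; "moment": the same for the moment, N m; "finger_gap": finger opening in m; "grip_force": force on a finger pad.
Only numpy, scipy, OpenCV 4.12 (cv2) and the standard library are available. Lean on these libraries where they do the work, as an engineer would, in place of code of your own. Each camera call takes 0.05 s, during which the arm holds its last target. There are 200 camera calls.

TASK

The grey bolt holder plate lies upside down on its low rubber stand. Turn it over so that its grooved face is underneath and the two bolt pockets face up, set it fully down on the rig's steel pedestal with the groove over the rib and the plate's ends level with the pedestal's ends, then swing the hold-down arm right round over the plate to its stop. Put the plate on before the arm is swung over, leave the socket, hex key and nut where they are, and let go of everything.

Things in the scene. Friction and masses are not known exactly. Their poses are not given: they have to be found in the camera images.
- plate: grey polymer plate 60 (x) x 90 (y) x 26 mm (z), ~0.17 kg. Origin: centre of the pocket face (two blind round pockets, 24 mm across, 44 mm apart along y). Own z points into the plate, to the opposite face 26 mm off, with a groove 32 wide, 10 deep along all of y. Starts z up (wrong way); done: z down, either way round in yaw. Can stand on a 60 x 26 end face.
- stand: low supply stand fixed to the bench on which the plate starts: dark foot 90 (x) x 110 (y) x 10 mm under a black rubber block 44 mm (x) by 90 mm (y) whose flat top is 40 mm above the bench. Origin at the bench under its centre, z up. The plate overhangs the block by 8 mm on each long side.
- rig: fixed test rig. Origin on the bench under the pedestal's centre; x points away from the robot (yaw varies), z up. Foot plate 10 thick, x -50..250, y -60..60 mm. Steel pedestal 46 (x) x 90 (y) mm, top 50 mm above the bench, with a full-length middle rib along y, 22 wide, 8 high. Arm pivot post, 28 mm thick, at x = 100. Gearbox with crank (unused) x 160..306, up to 80 high.
- seat (a point): centre of the pedestal's top, at the foot of the rib, 50 mm above the bench; axes as the rig. With the plate seated, its rails rest on the pedestal, its pocket face is 26 mm above this point and horizontally centred on it.
- hold_arm (a joint): hold-down arm angle, rad, about an upright pivot: 0 = over the plate, at its stop, pointing along the rig's -x; grows as it opens to the rig's +y (clockwise from above), to 2.0. Starts 1.35 to 1.75. Friction (0.08 N m) keeps it where left. Aluminium bar 26 wide, 12 thick, underside 80 mm above the bench: passes 4 mm over a seated plate, strikes one not down.
- clamp_knob (a point): middle of the upright black knob near the free end of the hold-down arm: 22 mm across, from 92 to 137 mm above the bench; this point is 114 mm above the bench and 100 mm from the pivot axis.
- clamp_pivot (a point): pivot axis of the hold-down arm, 80 mm above the bench, 100 mm from the pedestal's centre along the rig's +x.
- socket: bystander: nickel-plated socket, upright, 46 mm across, 66 mm high. Origin at the centre of its underside.
- hex_key: bystander: L-shaped steel hex key lying flat, 150 mm by 55 mm, 12 mm thick. Origin about the middle of its long leg, 20 mm to the side.
- nut: bystander: heavy brass hex nut, 60 mm across flats, 36 mm high. Origin at the centre of its underside.
There are look-alikes about, which are no part of the job. There is more than one size of the plate; the one meant has the size given above.

How it is judged:
By the outcome, as a careful person would: the job done as asked, in the order asked, and still so for the second after the job is handed in, with the robot touching nothing.
It also fails if it takes over 67 s, if anything falls off the work surface, if the arm or the gripper's body presses on something with over 40 N, if the wrist force passes 120 N, or if a joint passes its speed limit or range.

## Working session

There is one attempt and no reset: what is moved stays moved. The work goes in short steps, Python scripts to look and compute and a tool call to move; the robot and the scene stay as the last step left them, time stands still between calls to the robot, and variables do not carry over. Pictures are saved under pics/ and viewed, at most 13 in all, crops included, and the job is handed in when it is done.

Besides the shell and the picture viewer there is one more tool, called after ">>>" as name(argument=value, ...), one argument or row to a line, values as JSON. servo_tool: Moves the arm, as the interface text tells. Its arguments: {"type":"object","properties":{"rows":{"type":"array"}},"required":["rows"]}

```bash
mkdir -p pics
python3 - <<'E'
from bench import manip, read_camera
import cv2,pickle
for n in("scene","top"):
    c=read_camera(n); pickle.dump(c,open(n+".pkl","wb"))
    cv2.imwrite(f"pics/{n}0.png",c["pixels"][:,:,::-1]); print(n,c["K"],c["position"],c["rotation"],[k for k in c])
s=manip.state();print(s["time"],s["ee_pos"],s["eef_rot"],s["finger_gap"])
E
```

```text
scene [[456.85862224   0.         311.16423274]
 [  0.         456.85862224 240.38439296]
 [  0.           0.           1.        ]] [1.06665064 0.52423529 0.84411456] [[-0.70597712 -0.49808137  0.503499  ]
 [ 0.70820815 -0.50262334  0.4957933 ]
 [ 0.00612495  0.70660082  0.70758587]] ['pixels', 'K', 'position', 'rotation']
top [[452.00029255   0.         326.47393001]
 [  0.         452.00029255 235.63655537]
 [  0.           0.           1.        ]] [0.46118237 0.0177631  0.96078838] [[-0.00542933  0.99694948 -0.07786054]
 [-0.99944203 -0.0028438   0.0332797 ]
 [ 0.03295676  0.07799778  0.99640865]] ['pixels', 'K', 'position', 'rotation']
0.1 [0.21385765 0.5062531  0.23048644] [[ 9.21116466e-01 -3.89286669e-01 -5.87314480e-04]
 [-3.89287103e-01 -9.21115054e-01 -1.61518646e-03]
 [ 8.77863478e-05  1.71640879e-03 -9.99998523e-01]] 0.08523153727842603
```

View pics/scene0.png

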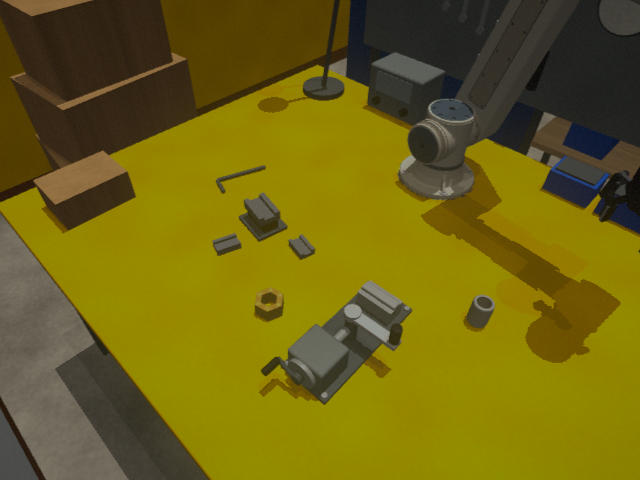

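View pics/top0.png

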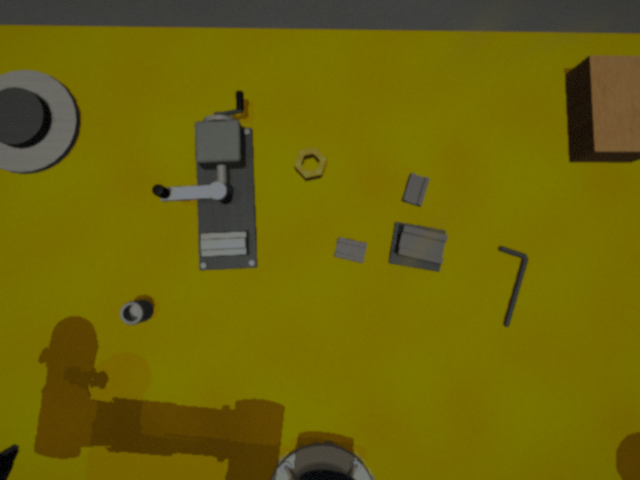

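Scene: the rig has its pedestal at top(223,244), pivot at (218,190) and knob at (160,190). The plate candidates are top(420,243) on a dark-footed block, and two small ones on the bench at (350,250) and (416,190). The one on the stand fits, being larger and lying on the raised block. I'll confirm it in an enlarged crop.

```bash
cat > h.py <<'E'
import numpy as np,cv2,pickle
def ray(c,u,v,z):
    d=c["rotation"]@np.array([(u-c["K"][0,2])/c["K"][0,0],-(v-c["K"][1,2])/c["K"][1,1],-1])
    p=c["position"]; return p+d*(z-p[2])/d[2]
def proj(c,P):
    q=(np.atleast_2d(P)-c["position"])@c["rotation"]; K=c["K"]
    return np.c_[K[0,2]-K[0,0]*q[:,0]/q[:,2],K[1,2]+K[1,1]*q[:,1]/q[:,2]]
E
python3 - <<'E'
from h import *
t=pickle.load(open("top.pkl","rb"))["pixels"][:,:,::-1];s=pickle.load(open("scene.pkl","rb"))["pixels"][:,:,::-1]
g=lambda i,x,y:cv2.convertScaleAbs(cv2.resize(i[y:y+75,x:x+100],None,fx=4,fy=4,interpolation=cv2.INTER_CUBIC),alpha=1.6)
cv2.imwrite("pics/c1.png",np.vstack([np.hstack([g(t,370,205),g(t,150,200)]),np.hstack([g(s,215,190),g(s,335,275)])]))
E
```

```text
(no output)
```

View pics/c1.png

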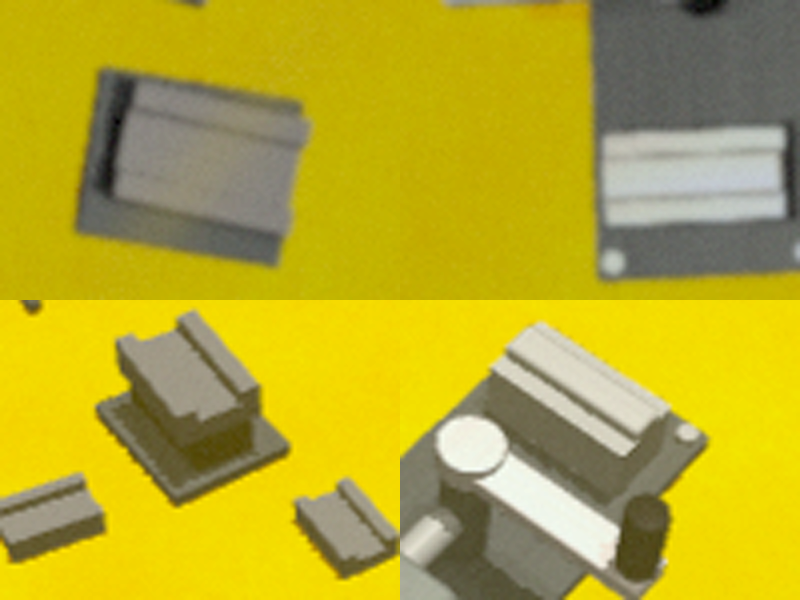

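The crop confirms it: the plate at top(420,243), on the black block and foot, has its groove up. The two bench pieces are visibly smaller. The arm is open and the pedestal with its rib is clear. Next I'll compute the poses.

Run:
```python
from h import *
t=pickle.load(open("top.pkl","rb"));s=pickle.load(open("scene.pkl","rb"))
np.set_printoptions(precision=4,suppress=True)
def quad(name,c,px,z):
    P=np.array([ray(c,u,v,z) for u,v in px]); m=P.mean(0)
    e=[np.linalg.norm(P[(i+1)%4]-P[i]) for i in range(4)]
    L=(P[1]-P[0]+P[2]-P[3]); print(name,m,"sides",np.array(e),"yaw long deg",np.degrees(np.arctan2(L[1],L[0]))); return m
o=np.array([370,205]);p=np.array([[135,80],[310,122],[290,235],[113,197]])/4+o
m=quad("plate",t,p,.066)
o=np.array([150,200]);p=np.array([[202,133],[385,128],[385,218],[204,225]])/4+o
r=quad("ped",t,p,.05)
print("pivot top",ray(t,218,190,.1),"knob",ray(t,159,190,.137), "scene pivot", ray(s,353,312,.1),"knob scene",ray(s,335+248/4,275+205/4,.137))
print("scene corners plate",[ray(s,*q,.066) for q in [(262.5,193),(279.5,211.3),(244.5,199.3)]])
# foot corners of the stand in top (bottom-left etc.) z=.01
f=np.array([[102,70],[302,100],[278,266],[78,232]])/4+np.array([370,205]);quad("stand foot",t,f,.01)
# pedestal scene top rib: corners at z .058
print("rib scene",[ray(s,335+a/4,275+b/4,.058) for a,b in[(140,22),(270,105),(230,135),(105,48)]])
```

```text
plate [ 0.5126 -0.205   0.066 ] sides [0.0904 0.0576 0.0905 0.0597] yaw long deg -102.98572591713373
ped [0.5162 0.1939 0.05  ] sides [0.0912 0.0453 0.0899 0.0461] yaw long deg -88.2939398744561
pivot top [0.6165 0.196  0.1   ] knob [0.6098 0.295  0.137 ] scene pivot [0.6207 0.2038 0.1   ] knob scene [0.6095 0.2982 0.137 ]
scene corners plate [array([ 0.4785, -0.2397,  0.066 ]), array([ 0.496 , -0.1528,  0.066 ]), array([ 0.5294, -0.2532,  0.066 ])]
stand foot [ 0.5114 -0.2071  0.01  ] sides [0.1081 0.0894 0.1076 0.0871] yaw long deg -99.26647615795738
rib scene [array([0.5036, 0.1557, 0.058 ]), array([0.4988, 0.2422, 0.058 ]), array([0.5298, 0.2392, 0.058 ]), array([0.5317, 0.154 , 0.058 ])]
```

```bash
cat >> h.py <<'E'
from scipy.spatial.transform import Rotation as R
def toolR(yaw,tilt):
    """tool x at yaw (deg) when down; tilt>0 turns tool z toward +y side (rotation about horizontal axis 90deg ahead of yaw)"""
    y=np.radians(yaw); x=np.array([np.cos(y),np.sin(y),0]); z=np.array([0,0,-1.]); M=np.c_[x,np.cross(z,x),z]
    a=np.array([-np.sin(y),np.cos(y),0])
    return R.from_rotvec(a*np.radians(tilt)).as_matrix()@M
def go(p,M,off=0.024):
    """p = pad centre wanted"""
    from bench import manip
    s=manip.state(); q=np.asarray(p)+off*M[:,2]
    rv=(R.from_matrix(M)*R.from_matrix(s["eef_rot"]).inv()).as_rotvec(degrees=True)
    print("t",s["time"],"dp",np.round((q-s["ee_pos"])/.025,2),"rot",np.round(rv/5,2),"joints",np.round(s["joint_positions"],2))
E
python3 - <<'E'
from h import *
np.set_printoptions(precision=3,suppress=True)
M=toolR(-102,-45);print(M)
go(np.array([.5125,-.2045,.053])-.12*M[:,2],M)
M2=toolR(-102,45);print(M2[:,2])
E
```

```text
[[-0.147 -0.978 -0.147]
 [-0.692  0.208 -0.692]
 [ 0.707 -0.    -0.707]]
t 0.1 dp [ 12.51 -25.77  -4.38] rot [ -8.61  -4.51 -14.94] joints [ 1.46  0.26  0.11 -0.   -1.42 -0.28]
[ 0.147  0.692 -0.707]
```

>>> servo_tool(
  rows=[
    {"jaw": 0,"dp": [1,-2,0],"rot": [0,0,-1]},
    {"jaw": 0,"dp": [2,-4,0],"rot": [0,0,-2.5]},
    {"jaw": 0,"dp": [3,-6,0],"rot": [0,0,-4]},
    {"jaw": 0,"dp": [4,-8,0],"rot": [0,0,-6]},
    {"jaw": 0,"dp": [5,-9.5,0],"rot": [0,0,-7.5]},
    {"jaw": 0,"dp": [5.5,-11,0],"rot": [0,0,-9]},
    {"jaw": 0,"dp": [6,-12.5,0],"rot": [0,0,-10.5]},
    {"jaw": 0,"dp": [6.5,-14,0],"rot": [0,0,-12]},
  ],
)

```text
time: 0.9
ee_pos: [0.3766, 0.1543, 0.2311]
eef_rot: [[0.118, -0.993, -0.0], [-0.993, -0.118, -0.0], [0.0, 0.0, -1.0]]
force: [1.4, -0.3, 0.5]
finger_gap: 0.0853
grip_force: 0.0
```

Run:
```python
from h import *
M=toolR(-102,-45)
go(np.array([.5125,-.2045,.053])-.12*M[:,2],M)
```

```text
t 0.9 dp [  6.   -11.7   -4.41] rot [-9.03  0.41 -3.55] joints [ 0.78 -0.03 -0.22 -0.   -1.38 -0.66]
```

>>> servo_tool(
  rows=[
    {"jaw": 0,"dp": [0.8,-1.5,0],"rot": [-1.2,0,-0.5]},
    {"jaw": 0,"dp": [1.6,-3,-0.3],"rot": [-2.4,0.1,-1]},
    {"jaw": 0,"dp": [2.4,-4.6,-0.8],"rot": [-3.6,0.2,-1.4]},
    {"jaw": 0,"dp": [3.2,-6.2,-1.4],"rot": [-4.8,0.2,-1.9]},
    {"jaw": 0,"dp": [4,-7.8,-2.1],"rot": [-6,0.3,-2.4]},
    {"jaw": 0,"dp": [4.8,-9.4,-2.8],"rot": [-7.2,0.3,-2.8]},
    {"jaw": 0,"dp": [5.4,-10.6,-3.6],"rot": [-8.2,0.4,-3.2]},
    {"jaw": 0,"dp": [6,-11.7,-4.4],"rot": [-9.03,0.41,-3.55]},
  ],
)

```text
time: 1.7
ee_pos: [0.5269, -0.1372, 0.1199]
eef_rot: [[-0.141, -0.979, -0.148], [-0.69, 0.204, -0.694], [0.71, 0.005, -0.704]]
force: [-0.0, 0.3, 0.3]
finger_gap: 0.0854
grip_force: 0.0
```

Run:
```python
from h import *
from bench import read_camera
M=toolR(-102,-45)
go(np.array([.5125,-.2045,.053])-.12*M[:,2],M)
go(np.array([.5125,-.2045,.053]),M)
t=read_camera("top")["pixels"][:,:,::-1];s=read_camera("scene")["pixels"][:,:,::-1]
g=lambda i,x,y:cv2.convertScaleAbs(cv2.resize(i[y:y+120,x:x+100],None,fx=4,fy=4,interpolation=cv2.INTER_CUBIC),alpha=1.6)
cv2.imwrite("pics/c2.png",np.hstack([g(t,370,185),g(s,215,130)]))
```

```text
t 1.7 dp [-0.01 -0.04  0.04] rot [ 0.03 -0.06 -0.04] joints [ 0.4   0.48 -0.35  0.64 -1.32 -0.96]
t 1.7 dp [-0.72 -3.36 -3.35] rot [ 0.03 -0.06 -0.04] joints [ 0.4   0.48 -0.35  0.64 -1.32 -0.96]
```

View pics/c2.png

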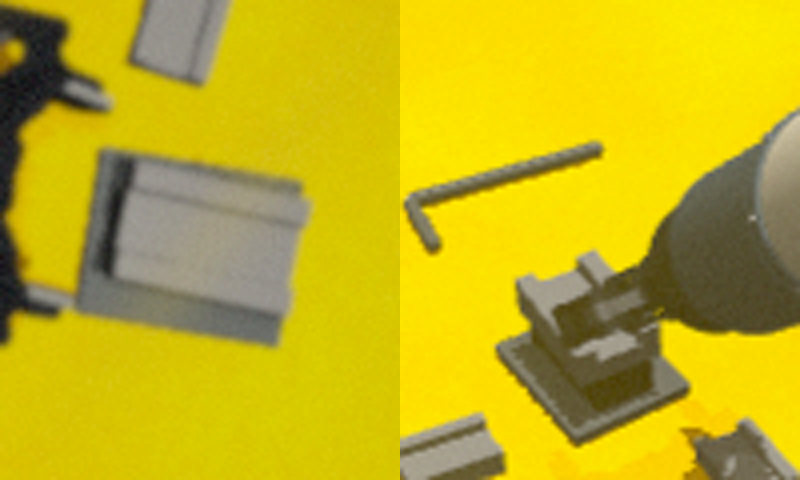

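The top crop shows the fingertips at (105,100) and (60,300), straddling the plate's axis with the plate untouched. I'll slide in along the tool axis.

>>> servo_tool(
  rows=[
    {"jaw": 0,"dp": [-0.2,-1,-1],"rot": [0,0,0]},
    {"jaw": 0,"dp": [-0.45,-2,-2],"rot": [0,0,0]},
    {"jaw": 0,"dp": [-0.6,-2.8,-2.8],"rot": [0,0,0]},
    {"jaw": 0,"dp": [-0.7,-3.35,-3.35],"rot": [0,0,0]},
    {"jaw": 0,"dp": [-0.7,-3.35,-3.35],"rot": [0,0,0]},
    {"jaw": 0.5,"dp": [-0.7,-3.35,-3.35],"rot": [0,0,0]},
    {"jaw": 0.5,"dp": [-0.7,-3.35,-3.35],"rot": [0,0,0]},
    {"jaw": 0.5,"dp": [-0.7,-3.35,-3.35],"rot": [0,0,0]},
  ],
)

```text
time: 2.6
ee_pos: [0.5108, -0.2186, 0.0389]
eef_rot: [[-0.142, -0.98, -0.143], [-0.693, 0.201, -0.692], [0.707, 0.001, -0.708]]
force: [0.5, 3.1, 5.3]
finger_gap: 0.0591
grip_force: 64.9
```

>>> servo_tool(
  rows=[
    {"jaw": 1,"dp": [0,0,0],"rot": [0,0,0]},
    {"jaw": 1,"dp": [0,0,0],"rot": [0,0,0]},
    {"jaw": 1,"dp": [0,0,0],"rot": [0,0,0]},
    {"jaw": 1,"dp": [0,0,0],"rot": [0,0,0]},
  ],
)

```text
time: 3.0
ee_pos: [0.5109, -0.2186, 0.039]
eef_rot: [[-0.142, -0.98, -0.143], [-0.693, 0.201, -0.692], [0.707, 0.001, -0.707]]
force: [1.4, 4.1, 6.7]
finger_gap: 0.0594
grip_force: 65.2
```

>>> servo_tool(
  rows=[
    {"jaw": 1,"dp": [0,0,0.4],"rot": [0,0,0]},
    {"jaw": 1,"dp": [0,0,1.2],"rot": [0,0,0]},
    {"jaw": 1,"dp": [0,0,2.4],"rot": [0,0,0]},
    {"jaw": 1,"dp": [0,0,4],"rot": [0,0,0]},
    {"jaw": 1,"dp": [0,0,5.5],"rot": [0,0,0]},
    {"jaw": 1,"dp": [0,0,6.5],"rot": [0,0,0]},
    {"jaw": 1,"dp": [0,0,7],"rot": [0,0,0]},
    {"jaw": 1,"dp": [0,0,7],"rot": [0,0,0]},
  ],
)

```text
time: 3.8
ee_pos: [0.5093, -0.2193, 0.2135]
eef_rot: [[-0.143, -0.979, -0.145], [-0.694, 0.203, -0.691], [0.706, 0.002, -0.708]]
force: [-0.2, 0.2, -1.0]
finger_gap: 0.0589
grip_force: 64.7
```

Run:
```python
from h import *
M0=np.array([[-0.142, -0.98, -0.143], [-0.693, 0.201, -0.692], [0.707, 0.001, -0.707]])
off=M0.T@(np.array([.5125,-.2045,.053])-[.5109,-.2186,.039]);print(off)
for tilt in(0,45):
    M=toolR(-90,tilt); q=np.array([.40,.05,.045+(.06 if tilt else .12)])-M@off
    go(q,M,0)
from bench import manip; s=manip.state(); print(s["force"],s["moment"],s["ee_pos"])
```

```text
[-0.0001005  0.0012801 -0.019884 ]
t 3.8 dp [-4.32 10.77 -2.73] rot [ 8.94 -0.94  2.22] joints [ 0.27  0.34 -0.32  0.69 -1.39 -0.77]
t 3.8 dp [-4.32 11.33 -4.9 ] rot [17.91 -1.86  1.83] joints [ 0.27  0.34 -0.32  0.69 -1.39 -0.77]
[-0.24463565  0.21407787 -0.99621871] [ 2.59463032 -0.64273029 -0.01714462] [ 0.50932776 -0.21927931  0.21346293]
```

>>> servo_tool(
  rows=[
    {"jaw": 1,"dp": [-0.5,1.3,0],"rot": [1.1,-0.1,0.3]},
    {"jaw": 1,"dp": [-1,2.6,0],"rot": [2.2,-0.2,0.6]},
    {"jaw": 1,"dp": [-1.6,4,0],"rot": [3.4,-0.3,0.9]},
    {"jaw": 1,"dp": [-2.2,5.4,0],"rot": [4.5,-0.5,1.2]},
    {"jaw": 1,"dp": [-2.8,6.8,0],"rot": [5.6,-0.6,1.5]},
    {"jaw": 1,"dp": [-3.3,8.2,0],"rot": [6.7,-0.7,1.8]},
    {"jaw": 1,"dp": [-3.8,9.5,0],"rot": [7.8,-0.8,2]},
    {"jaw": 1,"dp": [-4.3,10.8,0],"rot": [8.94,-0.94,2.22]},
  ],
)

```text
time: 4.6
ee_pos: [0.4, 0.0517, 0.211]
eef_rot: [[0.003, -1.0, -0.004], [-1.0, -0.003, 0.001], [-0.001, 0.004, -1.0]]
force: [-0.0, -0.5, -2.1]
finger_gap: 0.0592
grip_force: 65.3
```

>>> servo_tool(
  rows=[
    {"jaw": 1,"dp": [0,0.1,-0.6],"rot": [1.4,0,0]},
    {"jaw": 1,"dp": [0,0.2,-1.3],"rot": [2.8,0,0]},
    {"jaw": 1,"dp": [0,0.3,-2],"rot": [4.2,0,0]},
    {"jaw": 1,"dp": [0,0.4,-2.7],"rot": [5.6,0,0]},
    {"jaw": 1,"dp": [0,0.5,-3.4],"rot": [7,0,0]},
    {"jaw": 1,"dp": [0,0.5,-4],"rot": [8.2,0,0]},
    {"jaw": 1,"dp": [0,0.5,-4.6],"rot": [9,0,0]},
    {"jaw": 1,"dp": [0,0.5,-4.6],"rot": [9,0,0]},
  ],
)

```text
time: 5.4
ee_pos: [0.3989, 0.0619, 0.0931]
eef_rot: [[-0.01, -1.0, -0.007], [-0.706, 0.003, 0.708], [-0.708, 0.012, -0.706]]
force: [-0.6, 0.7, -2.7]
finger_gap: 0.0594
grip_force: 65.3
```

Run:
```python
from h import *
from bench import read_camera
off=np.array([-0.0001,0.0013,-0.0199])
M=toolR(-90,45); go(np.array([.40,.05,.045])-M@off,M,0)
t=read_camera("top");s=read_camera("scene");pickle.dump((t,s),open("a.pkl","wb"))
g=lambda i,x,y:cv2.convertScaleAbs(cv2.resize(i["pixels"][y:y+150,x:x+130,::-1],None,fx=3,fy=3,interpolation=cv2.INTER_CUBIC),alpha=1.6)
print(proj(t,[.4,.05,.07]),proj(s,[.4,.05,.07]))
a=proj(t,[.4,.05,.07])[0].astype(int);b=proj(s,[.4,.05,.07])[0].astype(int)
cv2.imwrite("pics/c3.png",np.hstack([g(t,a[0]-65,a[1]-75),g(s,b[0]-65,b[1]-75)]))
```

```text
t 5.4 dp [ 0.1   0.08 -2.49] rot [-0.01 -0.14  0.03] joints [-0.21  0.28 -0.26 -0.79 -1.34  0.51]
[[295.07917099 302.56721013]] [[364.27891493 230.81943752]]
```

View pics/c3.png

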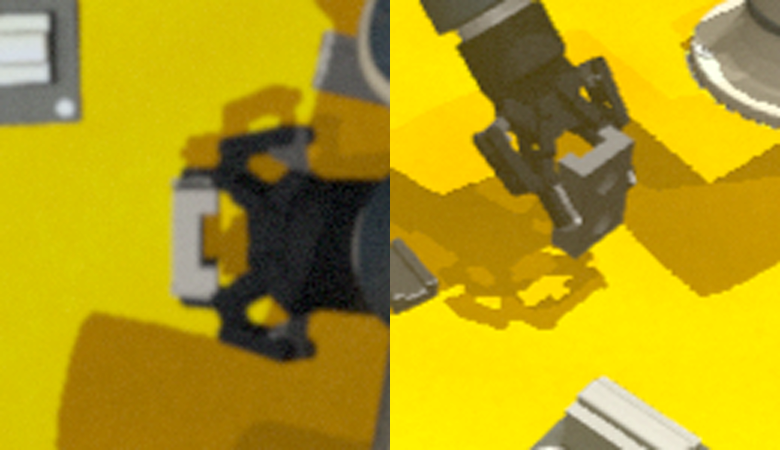

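The plate hangs upright at top-crop (195,240), with the groove towards the gripper (-y) and the pocket face towards +y. Now to lower it.

>>> servo_tool(
  rows=[
    {"jaw": 1,"dp": [0.1,0,-0.8],"rot": [0,-0.14,0]},
    {"jaw": 1,"dp": [0.1,0,-1.5],"rot": [0,-0.14,0]},
    {"jaw": 1,"dp": [0.1,0,-2],"rot": [0,-0.14,0]},
    {"jaw": 1,"dp": [0.1,0,-2.25],"rot": [0,-0.14,0]},
    {"jaw": 1,"dp": [0.1,0,-2.35],"rot": [0,-0.14,0]},
    {"jaw": 1,"dp": [0.1,0,-2.4],"rot": [0,-0.14,0]},
    {"jaw": 1,"dp": [0.1,0,-2.4],"rot": [0,-0.14,0]},
  ],
)

```text
time: 6.2
ee_pos: [0.4044, 0.0629, 0.038]
eef_rot: [[0.011, -1.0, 0.008], [-0.709, -0.002, 0.705], [-0.705, -0.013, -0.709]]
force: [0.7, 0.1, -2.0]
finger_gap: 0.0591
grip_force: 65.4
```

Run:
```python
from h import *
from bench import read_camera,manip
off=np.array([-0.0001,0.0013,-0.0199])
M=toolR(-90,45)
for i in range(3):
    t=read_camera("top");go(np.array([.40,.05,.045])-M@off,M,0);s=manip.state();print(s["ee_pos"],s["force"])
```

```text
t 6.25 dp [-0.12  0.05 -0.29] rot [ 0.03  0.16 -0.03] joints [-0.21  0.37 -0.3  -0.82 -1.23  0.64]
[0.40439972 0.06279735 0.03799512] [ 0.38495508 -0.73255207 -1.50624563]
t 6.3 dp [-0.12  0.05 -0.29] rot [ 0.03  0.16 -0.03] joints [-0.21  0.37 -0.3  -0.82 -1.23  0.64]
[0.40438187 0.06279466 0.03799093] [-0.77390073 -0.44165467 -1.5273063 ]
t 6.35 dp [-0.12  0.05 -0.28] rot [ 0.03  0.15 -0.03] joints [-0.21  0.37 -0.3  -0.82 -1.23  0.64]
[0.40434013 0.06278525 0.03792802] [-0.50751496 -0.39497373 -1.96364399]
```

>>> servo_tool(
  rows=[
    {"jaw": 1,"dp": [-0.1,0,-0.1],"rot": [0,0.15,0]},
    {"jaw": 1,"dp": [-0.1,0,-0.2],"rot": [0,0.15,0]},
    {"jaw": 1,"dp": [-0.1,0,-0.26],"rot": [0,0.15,0]},
    {"jaw": 1,"dp": [-0.1,0,-0.3],"rot": [0,0.15,0]},
    {"jaw": 1,"dp": [-0.1,0,-0.3],"rot": [0,0.15,0]},
  ],
)

```text
time: 6.85
ee_pos: [0.4014, 0.0628, 0.0322]
eef_rot: [[0.004, -1.0, -0.003], [-0.707, -0.005, 0.707], [-0.707, -0.001, -0.707]]
force: [-5.5, -5.5, 18.6]
finger_gap: 0.059
grip_force: 67.5
```

>>> servo_tool(
  rows=[
    {"jaw": 1,"dp": [0,0,0.06],"rot": [0,0,0]},
    {"jaw": 1,"dp": [0,0,0.08],"rot": [0,0,0]},
    {"jaw": 0.1,"dp": [0,0,0.08],"rot": [0,0,0]},
    {"jaw": 0,"dp": [0,0,0.08],"rot": [0,0,0]},
    {"jaw": 0,"dp": [0,0,0.08],"rot": [0,0,0]},
    {"jaw": 0,"dp": [0,0,0.08],"rot": [0,0,0]},
  ],
)

```text
time: 7.45
ee_pos: [0.4015, 0.0629, 0.0319]
eef_rot: [[0.001, -1.0, -0.002], [-0.709, -0.002, 0.706], [-0.706, 0.001, -0.709]]
force: [0.2, 0.4, -0.8]
finger_gap: 0.0854
grip_force: 0.0
```

>>> servo_tool(
  rows=[
    {"jaw": 0,"dp": [0,-0.3,0.3],"rot": [0,0,0]},
    {"jaw": 0,"dp": [0,-1,1],"rot": [0,0,0]},
    {"jaw": 0,"dp": [0,-2,2],"rot": [0,0,0]},
    {"jaw": 0,"dp": [0,-3,3],"rot": [0,0,0]},
    {"jaw": 0,"dp": [0,-4,4],"rot": [0,0,0]},
    {"jaw": 0,"dp": [0,-4.5,5.5],"rot": [-1,0,0]},
    {"jaw": 0,"dp": [0,-4.5,6.5],"rot": [-2.5,0,0]},
    {"jaw": 0,"dp": [0,-4.5,7],"rot": [-4,0,0]},
  ],
)

```text
time: 8.25
ee_pos: [0.4031, -0.0519, 0.2106]
eef_rot: [[0.0, -1.0, 0.006], [-0.91, 0.002, 0.414], [-0.414, -0.005, -0.91]]
force: [0.2, 0.1, -0.1]
finger_gap: 0.0854
grip_force: 0.0
```

Run:
```python
from h import *
from bench import read_camera
t=read_camera("top");s=read_camera("scene");pickle.dump((t,s),open("b.pkl","wb"))
g=lambda i,x,y:cv2.convertScaleAbs(cv2.resize(i["pixels"][y:y+75,x:x+60,::-1],None,fx=6,fy=6,interpolation=cv2.INTER_CUBIC),alpha=1.6)
a=proj(t,[.4,.05,.07])[0].astype(int);b=proj(s,[.4,.05,.07])[0].astype(int);print(a,b)
cv2.imwrite("pics/c4.png",np.hstack([g(t,a[0]-30,a[1]-37),g(s,b[0]-30,b[1]-37)]))
M=toolR(-90,-45); go(np.array([.40,.05,.045])-.12*M[:,2],M,0.02)
```

```text
[295 302] [364 230]
t 8.35 dp [-0.12  6.77 -3.85] rot [-13.91   0.05  -0.13] joints [-0.14  0.08 -0.08 -0.43 -1.48  0.2 ]
```

View pics/c4.png

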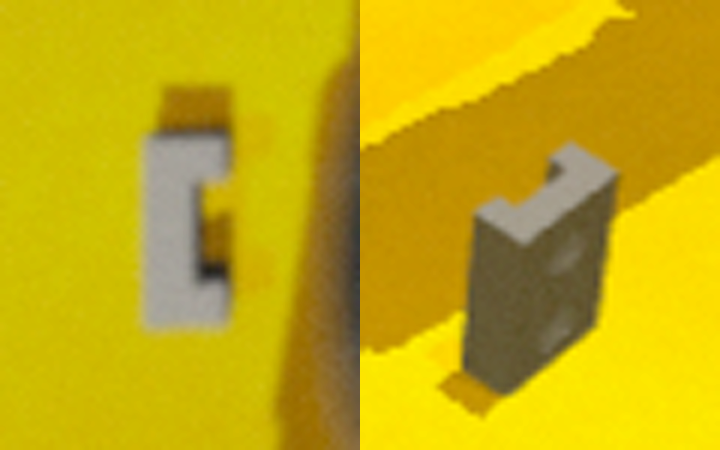

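The plate stands free on its end. Its top-face corners are at top-crop (147,135), (228,130), (228,328), (145,330), and the pockets face +y.

Run:
```python
from h import *
t,s=pickle.load(open("b.pkl","rb"))
P=[ray(t,265+u/6,265+v/6,.09) for u,v in[(147,135),(228,130),(228,328),(145,330)]];P=np.array(P);print(P.round(4),P.mean(0))
P=[ray(s,334+u/6,193+v/6,.09) for u,v in[(212-98,201),(523-360,243),(617-360,178),(572-360,143)]];P=np.array(P);print(P.round(4),P.mean(0))
```

```text
[[0.43   0.0599 0.09  ]
 [0.4314 0.0341 0.09  ]
 [0.369  0.0342 0.09  ]
 [0.3686 0.0605 0.09  ]] [0.39975979 0.04719868 0.09      ]
[[0.425  0.0334 0.09  ]
 [0.4295 0.063  0.09  ]
 [0.3736 0.0652 0.09  ]
 [0.3703 0.0388 0.09  ]] [0.39960032 0.05010119 0.09      ]
```

>>> servo_tool(
  rows=[
    {"jaw": 0,"dp": [0,0.6,0],"rot": [-1.6,0,0]},
    {"jaw": 0,"dp": [0,1.5,0.2],"rot": [-3.2,0,0]},
    {"jaw": 0,"dp": [0,2.5,0.2],"rot": [-4.8,0,0]},
    {"jaw": 0,"dp": [0,3.6,0.2],"rot": [-6.4,0,0]},
    {"jaw": 0,"dp": [0,4.7,0.2],"rot": [-8,0,0]},
    {"jaw": 0,"dp": [0,5.8,0],"rot": [-9.6,0,0]},
    {"jaw": 0,"dp": [-0.1,6.8,-0.5],"rot": [-11.2,0,-0.1]},
    {"jaw": 0,"dp": [-0.1,7,-1.5],"rot": [-12.8,0,-0.1]},
  ],
)

```text
time: 9.15
ee_pos: [0.4001, 0.1284, 0.1704]
eef_rot: [[-0.007, -1.0, 0.002], [-0.774, 0.004, -0.633], [0.633, -0.006, -0.774]]
force: [1.2, -0.4, 0.8]
finger_gap: 0.0853
grip_force: 0.0
```

>>> servo_tool(
  rows=[
    {"jaw": 0,"dp": [0,0,-1],"rot": [-1.1,0,0]},
    {"jaw": 0,"dp": [0,0,-2],"rot": [-1.1,0,0]},
    {"jaw": 0,"dp": [0,0,-2.3],"rot": [-1.1,0,0]},
    {"jaw": 0,"dp": [0,0,-2.3],"rot": [-1.1,0,0]},
  ],
)

```text
time: 9.55
ee_pos: [0.3989, 0.1244, 0.1119]
eef_rot: [[-0.007, -1.0, -0.005], [-0.71, 0.008, -0.704], [0.704, -0.001, -0.71]]
force: [-0.9, -0.4, -0.9]
finger_gap: 0.0852
grip_force: 0.0
```

Run:
```python
from h import *
M=toolR(-90,-45); go(np.array([.40,.049,.045])-.12*M[:,2],M,0.02); go(np.array([.40,.049,.045]),M,0.02)
```

```text
t 9.55 dp [ 0.04 -0.19  0.15] rot [-0.05  0.01  0.1 ] joints [ 1.02  0.43 -0.38  0.37 -1.47 -1.21]
t 9.55 dp [ 0.04 -3.58 -3.24] rot [-0.05  0.01  0.1 ] joints [ 1.02  0.43 -0.38  0.37 -1.47 -1.21]
```

>>> servo_tool(
  rows=[
    {"jaw": 0,"dp": [0,-0.9,-0.7],"rot": [0,0,0.1]},
    {"jaw": 0,"dp": [0,-1.8,-1.5],"rot": [0,0,0.1]},
    {"jaw": 0,"dp": [0,-2.6,-2.3],"rot": [0,0,0.1]},
    {"jaw": 0,"dp": [0,-3.2,-2.9],"rot": [0,0,0.1]},
    {"jaw": 0,"dp": [0,-3.55,-3.2],"rot": [0,0,0.1]},
    {"jaw": 0,"dp": [0,-3.55,-3.2],"rot": [0,0,0.1]},
  ],
)

```text
time: 10.15
ee_pos: [0.3991, 0.0356, 0.0328]
eef_rot: [[-0.002, -1.0, 0.002], [-0.712, 0.0, -0.702], [0.702, -0.003, -0.712]]
force: [0.0, 0.2, 0.1]
finger_gap: 0.0855
grip_force: 0.0
```

>>> servo_tool(
  rows=[
    {"jaw": 0.5,"dp": [0,0,0],"rot": [0,0,0]},
    {"jaw": 0.5,"dp": [0,0,0],"rot": [0,0,0]},
    {"jaw": 0.7,"dp": [0,0,0],"rot": [0,0,0]},
    {"jaw": 1,"dp": [0,0,0],"rot": [0,0,0]},
    {"jaw": 1,"dp": [0,0,0],"rot": [0,0,0]},
  ],
)

```text
time: 10.65
ee_pos: [0.4003, 0.038, 0.0331]
eef_rot: [[-0.001, -1.0, 0.006], [-0.712, -0.004, -0.702], [0.702, -0.005, -0.712]]
force: [0.8, 1.6, 6.2]
finger_gap: 0.0591
grip_force: 64.1
```

>>> servo_tool(
  rows=[
    {"jaw": 1,"dp": [0,0,0.4],"rot": [0,0,0]},
    {"jaw": 1,"dp": [0,0,1.2],"rot": [0,0,0]},
    {"jaw": 1,"dp": [0,0,2.6],"rot": [0,0,0]},
    {"jaw": 1,"dp": [0,0,4.2],"rot": [0,0,0]},
    {"jaw": 1,"dp": [0,0,5.8],"rot": [0,0,0]},
    {"jaw": 1,"dp": [0,0,7],"rot": [0,0,0]},
    {"jaw": 1,"dp": [0,0,7.5],"rot": [0,0,0]},
    {"jaw": 1,"dp": [0,0,7.5],"rot": [0,0,0]},
  ],
)

```text
time: 11.45
ee_pos: [0.3992, 0.0372, 0.2202]
eef_rot: [[-0.002, -1.0, 0.004], [-0.714, -0.002, -0.7], [0.7, -0.005, -0.714]]
force: [-0.1, 0.5, -2.5]
finger_gap: 0.0591
grip_force: 64.8
```

```bash
cat >> h.py <<'E'
M0=np.array([[-0.001, -1.0, 0.006], [-0.712, -0.004, -0.702], [0.702, -0.005, -0.712]])
off2=M0.T@(np.array([.4,.049,.045])-[.4003,.038,.0331])
def seat(pc,yaw=2,frac=1):
    M=R.from_euler('xz',[90*frac,yaw],degrees=True).as_matrix()@toolR(-90,-44.6); go(np.array(pc)-M@off2,M,0)
E
python3 - <<'E'
from h import *
print(off2);seat([.47,.12,.063+.12],2,.5);seat([.516,.196,.063+.07],2)
E
```

```text
[ 0.0005221  0.0001965 -0.0161966]
t 11.45 dp [ 2.84  3.34 -2.14] rot [8.97 0.21 0.38] joints [ 0.92  0.21 -0.41  0.44 -1.61 -1.06]
t 11.45 dp [ 4.66  6.83 -3.93] rot [17.96  0.37  0.34] joints [ 0.92  0.21 -0.41  0.44 -1.61 -1.06]
```

>>> servo_tool(
  rows=[
    {"jaw": 1,"dp": [0.3,0.4,0],"rot": [1.3,0,0.05]},
    {"jaw": 1,"dp": [0.7,0.9,0],"rot": [2.6,0.05,0.1]},
    {"jaw": 1,"dp": [1.2,1.5,0],"rot": [4,0.1,0.15]},
    {"jaw": 1,"dp": [1.7,2.2,0],"rot": [5.4,0.1,0.2]},
    {"jaw": 1,"dp": [2.3,3,0],"rot": [6.8,0.15,0.3]},
    {"jaw": 1,"dp": [2.9,3.9,0],"rot": [8.2,0.2,0.35]},
    {"jaw": 1,"dp": [3.5,4.8,0],"rot": [9.6,0.2,0.4]},
    {"jaw": 1,"dp": [4,5.6,-0.3],"rot": [11,0.25,0.4]},
  ],
)

```text
time: 12.25
ee_pos: [0.4996, 0.1778, 0.211]
eef_rot: [[0.037, -0.999, -0.008], [-0.982, -0.038, 0.184], [-0.185, 0.001, -0.983]]
force: [-0.0, -0.8, -3.1]
finger_gap: 0.0595
grip_force: 64.8
```

>>> servo_tool(
  rows=[
    {"jaw": 1,"dp": [0.3,0.5,-0.6],"rot": [1.4,0,0]},
    {"jaw": 1,"dp": [0.5,0.9,-1.4],"rot": [2.8,0,0]},
    {"jaw": 1,"dp": [0.6,1.1,-2.2],"rot": [4.2,0.05,0]},
    {"jaw": 1,"dp": [0.65,1.2,-2.9],"rot": [5.6,0.1,0]},
    {"jaw": 1,"dp": [0.65,1.2,-3.4],"rot": [6.96,0.12,-0.05]},
    {"jaw": 1,"dp": [0.65,1.2,-3.6],"rot": [6.96,0.12,-0.05]},
    {"jaw": 1,"dp": [0.65,1.2,-3.6],"rot": [6.96,0.12,-0.05]},
  ],
)

```text
time: 12.95
ee_pos: [0.5144, 0.2055, 0.1191]
eef_rot: [[0.022, -1.0, -0.017], [-0.706, -0.028, 0.707], [-0.708, -0.004, -0.707]]
force: [-1.1, -0.2, -1.9]
finger_gap: 0.0592
grip_force: 65.0
```

Run:
```python
from h import *
from bench import read_camera
t=read_camera("top");s=read_camera("scene");pickle.dump((t,s),open("c.pkl","wb"))
g=lambda i,x,y:cv2.convertScaleAbs(cv2.resize(i["pixels"][y:y+100,x:x+80,::-1],None,fx=5,fy=5,interpolation=cv2.INTER_CUBIC),alpha=1.6)
a=proj(t,[.516,.196,.1])[0].astype(int);b=proj(s,[.516,.196,.1])[0].astype(int);print(a,b)
cv2.imwrite("pics/c5.png",np.hstack([g(t,a[0]-40,a[1]-50),g(s,b[0]-40,b[1]-50)]))
seat([.516,.196,.063+.07],2)
```

```text
[217 242] [382 281]
t 13.05 dp [ 0.02  0.03 -0.01] rot [0.06 0.12 0.04] joints [ 0.1   0.36 -0.02 -0.84 -1.25  0.24]
```

View pics/c5.png

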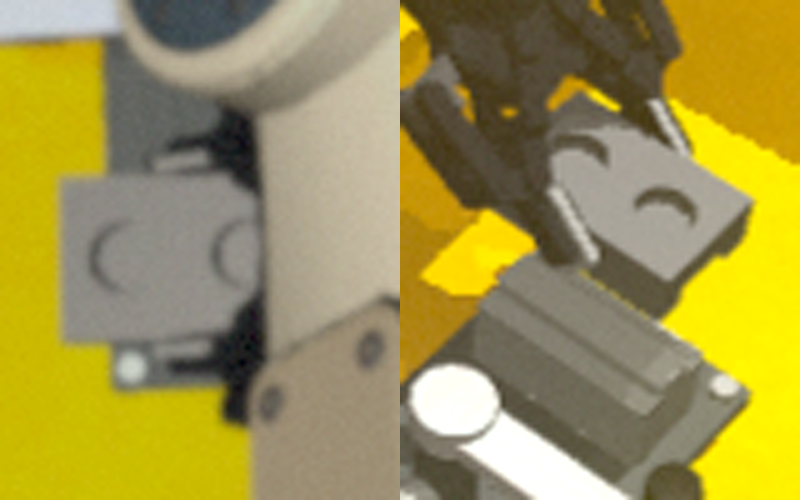

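Pocket face is up. Its +y end corners are at top-crop (62,178) and (62,343), and at scene-crop (752,205) and (667,280). I'll compare those with the expected pose.

Run:
```python
from h import *
t,s=pickle.load(open("c.pkl","rb"))
A=np.array([ray(t,177+62/5,192+v/5,.146) for v in(178,343)]);B=np.array([ray(s,342+u/5,231+v/5,.146) for u,v in((267,280),(352,205))])
print(A.round(4),B.round(4),A.mean(0),B.mean(0))
Rz=R.from_euler('z',2,degrees=True).as_matrix()
print([(Rz@[x,.045,0]+[.516,.196,.146]).round(4) for x in(.03,-.03)])
# pedestal refit, +y end rail corners, both cams; top from first picture
t0=pickle.load(open("top.pkl","rb"));s0=pickle.load(open("scene.pkl","rb"))
print("ped +y end top",[ray(t0,150+u/4,200+v/4,.05).round(4) for u,v in((202,133),(204,225))],"scene",[ray(s0,335+u/4,275+v/4,.05).round(4) for u,v in((232,155),(270,120))])
```

```text
[[0.54   0.2365 0.146 ]
 [0.4809 0.2354 0.146 ]] [[0.544  0.2427 0.146 ]
 [0.4884 0.2431 0.146 ]] [0.51045062 0.23593192 0.146     ] [0.51621472 0.24292855 0.146     ]
[array([0.5444, 0.242 , 0.146 ]), array([0.4844, 0.2399, 0.146 ])]
ped +y end top [array([0.5379, 0.24  , 0.05  ]), array([0.4918, 0.2383, 0.05  ])] scene [array([0.534 , 0.2451, 0.05  ]), array([0.5011, 0.2454, 0.05  ])]
```

>>> servo_tool(
  rows=[
    {"jaw": 1,"dp": [0.08,0.1,-0.6],"rot": [0.06,0.12,0.04]},
    {"jaw": 1,"dp": [0.08,0.1,-1.3],"rot": [0.06,0.12,0.04]},
    {"jaw": 1,"dp": [0.08,0.1,-1.9],"rot": [0.06,0.12,0.04]},
    {"jaw": 1,"dp": [0.08,0.1,-2.2],"rot": [0.06,0.12,0.04]},
    {"jaw": 1,"dp": [0.08,0.1,-2.2],"rot": [0.06,0.12,0.04]},
  ],
)

```text
time: 13.55
ee_pos: [0.5165, 0.2095, 0.0657]
eef_rot: [[0.023, -0.999, -0.026], [-0.701, -0.035, 0.713], [-0.713, 0.002, -0.701]]
force: [-0.7, -0.5, -2.1]
finger_gap: 0.0589
grip_force: 65.0
```

Run:
```python
from h import *
from bench import read_camera
t=read_camera("top");s=read_camera("scene");pickle.dump((t,s),open("d.pkl","wb"))
g=lambda i,x,y:cv2.convertScaleAbs(cv2.resize(i["pixels"][y:y+100,x:x+80,::-1],None,fx=5,fy=5,interpolation=cv2.INTER_CUBIC),alpha=1.6)
cv2.imwrite("pics/c6.png",np.hstack([g(t,177,192),g(s,342,231)]))
seat([.518,.1985,.063+.015],2)
```

```text
t 13.65 dp [ 0.01  0.04 -0.01] rot [-0.02  0.01  0.01] joints [ 0.1   0.45 -0.06 -0.88 -1.19  0.34]
```

View pics/c6.png

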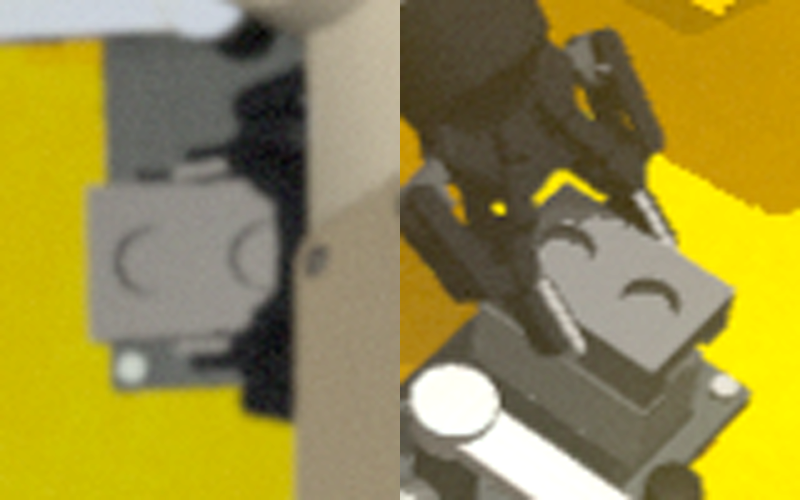

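The plate hovers over the pedestal. Its +y end corners are at top-crop (90,185) and (93,342), and at scene-crop (657,373) and (735,292).

Run:
```python
from h import *
t,s=pickle.load(open("d.pkl","rb"))
A=np.array([ray(t,177+u/5,192+v/5,.091) for u,v in((90,185),(93,342))]);B=np.array([ray(s,342+u/5,231+v/5,.091) for u,v in((257,373),(335,292))])
print(A.round(4),B.round(4),A.mean(0),B.mean(0))
```

```text
[[0.5426 0.2406 0.091 ]
 [0.4825 0.2384 0.091 ]] [[0.5448 0.2476 0.091 ]
 [0.4877 0.2448 0.091 ]] [0.51258068 0.23947662 0.091     ] [0.51621714 0.2461856  0.091     ]
```

>>> servo_tool(
  rows=[
    {"jaw": 1,"dp": [0.06,0,-0.1],"rot": [0,0,0]},
    {"jaw": 1,"dp": [0.06,0,-0.2],"rot": [0,0,0]},
    {"jaw": 1,"dp": [0.06,0,-0.3],"rot": [0,0,0]},
    {"jaw": 1,"dp": [0.06,0,-0.4],"rot": [0,0,0]},
    {"jaw": 1,"dp": [0.06,0,-0.5],"rot": [0,0,0]},
    {"jaw": 1,"dp": [0.06,0,-0.55],"rot": [0,0,0]},
    {"jaw": 1,"dp": [0.06,0,-0.55],"rot": [0,0,0]},
  ],
)

```text
time: 14.35
ee_pos: [0.5187, 0.2091, 0.0536]
eef_rot: [[0.024, -0.999, -0.024], [-0.7, -0.034, 0.713], [-0.714, -0.0, -0.701]]
force: [-1.2, -1.0, 1.2]
finger_gap: 0.0594
grip_force: 65.3
```

>>> servo_tool(
  rows=[
    {"jaw": 1,"dp": [0,0,-0.05],"rot": [0,0,0]},
    {"jaw": 1,"dp": [0,0,-0.1],"rot": [0,0,0]},
    {"jaw": 1,"dp": [0,0,-0.14],"rot": [0,0,0]},
    {"jaw": 1,"dp": [0,0,-0.14],"rot": [0,0,0]},
  ],
)

```text
time: 14.75
ee_pos: [0.5188, 0.2093, 0.0536]
eef_rot: [[0.027, -0.999, -0.024], [-0.698, -0.036, 0.715], [-0.715, -0.003, -0.699]]
force: [-7.0, -7.5, 22.0]
finger_gap: 0.0591
grip_force: 67.8
```

>>> servo_tool(
  rows=[
    {"jaw": 1,"dp": [0,0,0.08],"rot": [0,0,0]},
    {"jaw": 1,"dp": [0,0,0.12],"rot": [0,0,0]},
    {"jaw": 0.1,"dp": [0,0,0.12],"rot": [0,0,0]},
    {"jaw": 0,"dp": [0,0,0.12],"rot": [0,0,0]},
    {"jaw": 0,"dp": [0,0,0.12],"rot": [0,0,0]},
    {"jaw": 0,"dp": [0,0,0.12],"rot": [0,0,0]},
  ],
)

```text
time: 15.35
ee_pos: [0.5188, 0.2092, 0.0525]
eef_rot: [[0.024, -0.999, -0.024], [-0.701, -0.034, 0.713], [-0.713, 0.0, -0.701]]
force: [0.1, -0.5, -0.4]
finger_gap: 0.0854
grip_force: 0.0
```

>>> servo_tool(
  rows=[
    {"jaw": 0,"dp": [0,-0.3,0.3],"rot": [0,0,0]},
    {"jaw": 0,"dp": [0,-1,1],"rot": [0,0,0]},
    {"jaw": 0,"dp": [0,-2,2],"rot": [0,0,0]},
    {"jaw": 0,"dp": [0,-3,3],"rot": [0,0,0]},
    {"jaw": 0,"dp": [-0.5,-4.5,4.5],"rot": [0,0,0]},
    {"jaw": 0,"dp": [-2,-6,6],"rot": [-1.5,0,0]},
    {"jaw": 0,"dp": [-3,-7,7],"rot": [-3,0,0]},
    {"jaw": 0,"dp": [-4,-8,7],"rot": [-4.5,0,0]},
  ],
)

```text
time: 16.15
ee_pos: [0.4199, 0.0064, 0.2323]
eef_rot: [[0.025, -1.0, -0.015], [-0.923, -0.029, 0.384], [-0.385, 0.004, -0.923]]
force: [-0.5, 1.0, -0.6]
finger_gap: 0.0853
grip_force: 0.0
```

Run:
```python
from h import *
from bench import read_camera
t=read_camera("top");s=read_camera("scene");pickle.dump((t,s),open("e.pkl","wb"))
g=lambda i,x,y:cv2.convertScaleAbs(cv2.resize(i["pixels"][y:y+100,x:x+80,::-1],None,fx=5,fy=5,interpolation=cv2.INTER_CUBIC),alpha=1.6)
cv2.imwrite("pics/c7.png",np.hstack([g(t,177,182),g(s,342,241)]))
M=toolR(-88,0);go([0.52,.2,.3],M,0)
```

```text
t 16.25 dp [4.1  7.71 2.7 ] rot [-4.53 -0.19  0.04] joints [ 0.02  0.05 -0.05 -0.4  -1.48  0.05]
```

View pics/c7.png

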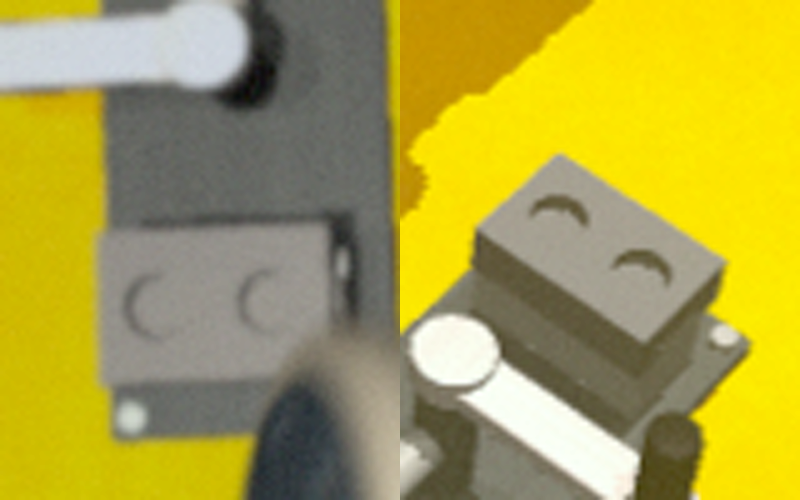

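The plate is released, pockets up, on the pedestal. Its corners are at scene-crop (645,342), (725,263), (562,155), (473,233), and top-crop (97,232), (328,224), (103,385).

Run:
```python
from h import *
t,s=pickle.load(open("e.pkl","rb"))
for z in(.076,.084):
  A=np.array([ray(t,177+u/5,182+v/5,z) for u,v in((97,232),(328,224),(103,385))]);B=np.array([ray(s,342+u/5,241+v/5,z) for u,v in((245,342),(325,263),(162,155),(73,233))])
  n=np.linalg.norm
  print(z,"top ctr",(A[1]+A[2])/2,n(A[1]-A[0]),n(A[2]-A[0]),"scene ctr",B.mean(0),n(B[1]-B[0]),n(B[2]-B[1]),n(B[3]-B[2]),n(B[0]-B[3]))
```

```text
0.076 top ctr [0.51686464 0.1953159  0.076     ] 0.08953716852626366 0.059671280045116695 scene ctr [0.51926636 0.19984673 0.076     ] 0.05716662378235544 0.08781882445159983 0.06184490269324148 0.0883118651570989
0.084 top ctr [0.51636118 0.19371051 0.084     ] 0.08872759940569153 0.059131749629930855 scene ctr [0.52496743 0.20322527 0.084     ] 0.056571226929222826 0.08690418146125349 0.06120078103606525 0.08739208709203408
```

The plate is seated: sides measure 90 x 60 at z = 0.076, within about 1.5 mm of centre. Next is the hold-down arm. I'll cage the knob with half-closed fingers and carry it round the pivot.

Run:
```python
from h import *
go([.61,.2965,.2],toolR(-86,0),0)
```

```text
t 16.25 dp [ 7.7  11.57 -1.3 ] rot [-4.53 -0.27  0.44] joints [ 0.02  0.05 -0.05 -0.4  -1.48  0.05]
```

>>> servo_tool(
  rows=[
    {"jaw": 0.2,"dp": [0.8,1.2,0],"rot": [-0.8,0,0.1]},
    {"jaw": 0.4,"dp": [1.8,2.6,0],"rot": [-1.6,0,0.1]},
    {"jaw": 0.5,"dp": [2.8,4.1,0],"rot": [-2.4,-0.1,0.2]},
    {"jaw": 0.5,"dp": [3.8,5.6,0],"rot": [-3.2,-0.2,0.3]},
    {"jaw": 0.5,"dp": [4.8,7.1,0],"rot": [-4,-0.2,0.4]},
    {"jaw": 0.5,"dp": [5.8,8.7,0],"rot": [-4.53,-0.27,0.44]},
    {"jaw": 0.5,"dp": [6.8,10.2,-0.5],"rot": [-4.53,-0.27,0.44]},
    {"jaw": 0.5,"dp": [7.7,11.57,-1.3],"rot": [-4.53,-0.27,0.44]},
  ],
)

```text
time: 17.05
ee_pos: [0.6125, 0.3008, 0.1952]
eef_rot: [[0.067, -0.998, -0.008], [-0.998, -0.067, 0.006], [-0.006, 0.007, -1.0]]
force: [0.4, -0.1, 0.6]
finger_gap: 0.0426
grip_force: 0.0
```

Run:
```python
from h import *
from bench import read_camera,manip
t=read_camera("top")
go([.61,.2965,.102],toolR(-86,0),0);print(manip.state()["finger_gap"])
s=read_camera("scene")
a=proj(s,[.61,.2965,.137])[0].astype(int)-[50,75];i=s["pixels"][a[1]:a[1]+120,a[0]:a[0]+100,::-1]
cv2.imwrite("pics/c8.png",cv2.convertScaleAbs(cv2.resize(i,None,fx=4,fy=4,interpolation=cv2.INTER_CUBIC),alpha=1.6))
```

```text
t 17.1 dp [-0.1  -0.31 -3.37] rot [-0.02 -0.19  0.02] joints [ 0.68  0.55  0.45 -0.01 -1.48 -0.61]
0.04288336062229861
```

View pics/c8.png

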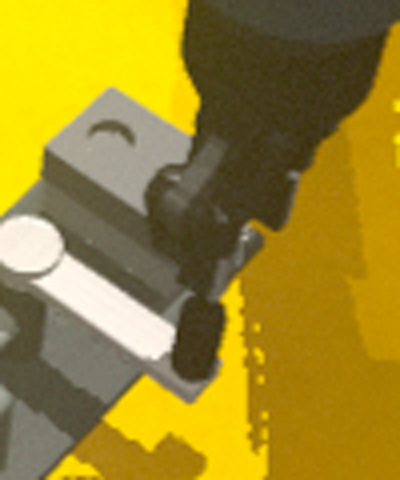

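The gripper hangs over the knob, which is at crop (203,315). The gap is 43 mm, so I'll descend around it.

>>> servo_tool(
  rows=[
    {"jaw": 0.5,"dp": [-0.1,-0.3,-0.8],"rot": [0,-0.2,0]},
    {"jaw": 0.5,"dp": [-0.1,-0.3,-1.6],"rot": [0,-0.2,0]},
    {"jaw": 0.5,"dp": [-0.1,-0.3,-2.3],"rot": [0,-0.2,0]},
    {"jaw": 0.5,"dp": [-0.1,-0.3,-2.9],"rot": [0,-0.2,0]},
    {"jaw": 0.5,"dp": [-0.1,-0.3,-3.2],"rot": [0,-0.2,0]},
    {"jaw": 0.5,"dp": [-0.1,-0.3,-3.3],"rot": [0,-0.2,0]},
    {"jaw": 0.6,"dp": [-0.1,-0.3,-3.3],"rot": [0,-0.2,0]},
    {"jaw": 0.6,"dp": [-0.1,-0.3,-3.3],"rot": [0,-0.2,0]},
  ],
)

```text
time: 17.95
ee_pos: [0.6093, 0.291, 0.1138]
eef_rot: [[0.066, -0.998, 0.01], [-0.998, -0.066, 0.006], [-0.005, -0.01, -1.0]]
force: [-0.5, 0.6, 0.4]
finger_gap: 0.0341
grip_force: 0.0
```

Run:
```python
from h import *
pv=np.array([.617,.199])
for d in range(11,100,11):
    a=np.radians(94+d); go([*(pv+.1*np.array([np.cos(a),np.sin(a)])),.103],toolR(-86+d,0),0)
```

```text
t 17.95 dp [-0.73  0.18 -0.43] rot [-0.08  0.11  2.24] joints [ 0.68  0.54  0.25  0.   -1.26 -0.61]
t 17.95 dp [-1.45 -0.08 -0.43] rot [-0.09  0.1   4.44] joints [ 0.68  0.54  0.25  0.   -1.26 -0.61]
t 17.95 dp [-2.1  -0.48 -0.43] rot [-0.1   0.09  6.64] joints [ 0.68  0.54  0.25  0.   -1.26 -0.61]
t 17.95 dp [-2.66 -1.   -0.43] rot [-0.11  0.08  8.84] joints [ 0.68  0.54  0.25  0.   -1.26 -0.61]
t 17.95 dp [-3.12 -1.62 -0.43] rot [-0.12  0.07 11.04] joints [ 0.68  0.54  0.25  0.   -1.26 -0.61]
t 17.95 dp [-3.45 -2.31 -0.43] rot [-0.13  0.06 13.24] joints [ 0.68  0.54  0.25  0.   -1.26 -0.61]
t 17.95 dp [-3.64 -3.05 -0.43] rot [-0.13  0.05 15.44] joints [ 0.68  0.54  0.25  0.   -1.26 -0.61]
t 17.95 dp [-3.69 -3.82 -0.43] rot [-0.14  0.04 17.64] joints [ 0.68  0.54  0.25  0.   -1.26 -0.61]
t 17.95 dp [-3.59 -4.58 -0.43] rot [-0.15  0.03 19.84] joints [ 0.68  0.54  0.25  0.   -1.26 -0.61]
```

>>> servo_tool(
  rows=[
    {"jaw": 0.6,"dp": [-0.35,0.15,-0.2],"rot": [0,0.1,1.1]},
    {"jaw": 0.6,"dp": [-0.73,0.18,-0.3],"rot": [0,0.1,2.2]},
    {"jaw": 0.6,"dp": [-1.1,0.07,-0.3],"rot": [0,0.1,3.3]},
    {"jaw": 0.6,"dp": [-1.45,-0.08,-0.3],"rot": [0,0.1,4.4]},
    {"jaw": 0.6,"dp": [-1.8,-0.26,-0.3],"rot": [0,0.1,5.5]},
    {"jaw": 0.6,"dp": [-2.1,-0.48,-0.3],"rot": [0,0.1,6.6]},
    {"jaw": 0.6,"dp": [-2.4,-0.72,-0.3],"rot": [0,0.1,7.7]},
    {"jaw": 0.6,"dp": [-2.66,-1.0,-0.3],"rot": [-0.1,0.1,8.8]},
  ],
)

```text
time: 18.75
ee_pos: [0.5428, 0.2663, 0.1065]
eef_rot: [[0.743, -0.669, 0.0], [-0.669, -0.743, 0.0], [-0.0, -0.001, -1.0]]
force: [1.1, 0.7, 0.5]
finger_gap: 0.0341
grip_force: 0.6
```

Run:
```python
from h import *
pv=np.array([.617,.199])
for d in range(55,100,11):
    a=np.radians(94+d); go([*(pv+.1*np.array([np.cos(a),np.sin(a)])),.105],toolR(-86+d,0),0)
```

```text
t 18.75 dp [-0.46 -0.63 -0.06] rot [-0.01  0.    2.2 ] joints [ 0.71  0.42  0.03 -0.   -1.18  0.12]
t 18.75 dp [-0.79 -1.32 -0.06] rot [-0.01  0.    4.4 ] joints [ 0.71  0.42  0.03 -0.   -1.18  0.12]
t 18.75 dp [-0.98 -2.07 -0.06] rot [-0.01  0.    6.6 ] joints [ 0.71  0.42  0.03 -0.   -1.18  0.12]
t 18.75 dp [-1.03 -2.83 -0.06] rot [-0.01  0.    8.8 ] joints [ 0.71  0.42  0.03 -0.   -1.18  0.12]
t 18.75 dp [-0.93 -3.59 -0.06] rot [-1.0e-02  0.0e+00  1.1e+01] joints [ 0.71  0.42  0.03 -0.   -1.18  0.12]
```

>>> servo_tool(
  rows=[
    {"jaw": 0.6,"dp": [-0.24,-0.31,0],"rot": [0,0,1.1]},
    {"jaw": 0.6,"dp": [-0.46,-0.63,0],"rot": [0,0,2.2]},
    {"jaw": 0.6,"dp": [-0.64,-0.97,0],"rot": [0,0,3.3]},
    {"jaw": 0.6,"dp": [-0.79,-1.32,0],"rot": [0,0,4.4]},
    {"jaw": 0.6,"dp": [-0.9,-1.7,0],"rot": [0,0,5.5]},
    {"jaw": 0.6,"dp": [-0.98,-2.07,0],"rot": [0,0,6.6]},
    {"jaw": 0.6,"dp": [-1.02,-2.45,0],"rot": [0,0,7.7]},
    {"jaw": 0.6,"dp": [-1.03,-2.7,0],"rot": [0,0,8.8]},
  ],
)

```text
time: 19.55
ee_pos: [0.5172, 0.1986, 0.1066]
eef_rot: [[0.999, 0.035, 0.002], [0.035, -0.999, -0.001], [0.002, 0.001, -1.0]]
force: [1.0, 0.9, -0.5]
finger_gap: 0.0339
grip_force: 0.5
```

>>> servo_tool(
  rows=[
    {"jaw": 0.6,"dp": [0,-0.05,0],"rot": [0,0,0]},
    {"jaw": 0.6,"dp": [0,-0.1,0],"rot": [0,0,0]},
    {"jaw": 0.6,"dp": [0,-0.15,0],"rot": [0,0,0]},
    {"jaw": 0.6,"dp": [0,-0.2,0],"rot": [0,0,0]},
    {"jaw": 0.6,"dp": [0,-0.2,0],"rot": [0,0,0]},
  ],
)

```text
time: 20.05
ee_pos: [0.5166, 0.1934, 0.1053]
eef_rot: [[1.0, 0.031, -0.0], [0.031, -1.0, -0.002], [-0.0, 0.002, -1.0]]
force: [0.3, 0.5, -0.1]
finger_gap: 0.0341
grip_force: 0.3
```

Push in small steps until the stop is felt.

>>> servo_tool(
  rows=[
    {"jaw": 0.6,"dp": [0,-0.06,0],"rot": [0,0,0]},
    {"jaw": 0.6,"dp": [0,-0.12,0],"rot": [0,0,0]},
    {"jaw": 0.6,"dp": [0,-0.18,0],"rot": [0,0,0]},
    {"jaw": 0.6,"dp": [0,-0.24,0],"rot": [0,0,0]},
    {"jaw": 0.6,"dp": [0,-0.24,0],"rot": [0,0,0]},
  ],
)

```text
time: 20.55
ee_pos: [0.5164, 0.188, 0.1051]
eef_rot: [[1.0, 0.031, -0.001], [0.031, -1.0, -0.001], [-0.001, 0.001, -1.0]]
force: [-0.2, 4.2, -0.7]
finger_gap: 0.0341
grip_force: 2.1
```

>>> servo_tool(
  rows=[
    {"jaw": 0.6,"dp": [0,-0.04,0],"rot": [0,0,0]},
    {"jaw": 0.6,"dp": [0,-0.08,0],"rot": [0,0,0]},
    {"jaw": 0.6,"dp": [0,-0.1,0],"rot": [0,0,0]},
  ],
)

```text
time: 20.85
ee_pos: [0.5164, 0.1878, 0.1051]
eef_rot: [[1.0, 0.031, 0.0], [0.031, -1.0, 0.003], [0.0, -0.003, -1.0]]
force: [-2.4, 12.7, -2.4]
finger_gap: 0.034
grip_force: 6.3
```

The stop is reached: the tool no longer moves and the force has risen to 12.7 N. I'll back off, open, lift and look.

>>> servo_tool(
  rows=[
    {"jaw": 0.6,"dp": [0,0.15,0],"rot": [0,0,0]},
    {"jaw": 0.55,"dp": [0,0.3,0],"rot": [0,0,0]},
    {"jaw": 0.5,"dp": [0,0.3,0],"rot": [0,0,0]},
    {"jaw": 0.5,"dp": [0,0.3,0.5],"rot": [0,0,0]},
    {"jaw": 0.5,"dp": [0,0.3,1.5],"rot": [0,0,0]},
    {"jaw": 0.4,"dp": [0,0.3,3],"rot": [0,0,0]},
    {"jaw": 0.3,"dp": [-1,-1,4.5],"rot": [0,0,0]},
    {"jaw": 0,"dp": [-2.5,-2.5,5],"rot": [0,0,0]},
  ],
)

```text
time: 21.65
ee_pos: [0.4621, 0.1286, 0.2316]
eef_rot: [[0.999, 0.032, 0.005], [0.032, -0.999, -0.001], [0.005, 0.001, -1.0]]
force: [0.1, -1.0, 0.5]
finger_gap: 0.0727
grip_force: 0.0
```

>>> servo_tool(
  rows=[
    {"jaw": 0,"dp": [-0.5,-2,0],"rot": [0,0,0]},
    {"jaw": 0,"dp": [-1,-4,0],"rot": [0,0,0]},
    {"jaw": 0,"dp": [-1.5,-6,0],"rot": [0,0,0]},
    {"jaw": 0,"dp": [-2,-7,0],"rot": [0,0,0]},
    {"jaw": 0,"dp": [-2,-8,0],"rot": [0,0,0]},
    {"jaw": 0,"dp": [-2,-8,0],"rot": [0,0,0]},
  ],
)

```text
time: 22.25
ee_pos: [0.4098, -0.0738, 0.229]
eef_rot: [[1.0, 0.028, 0.001], [0.028, -1.0, -0.003], [0.001, 0.003, -1.0]]
force: [1.4, 1.0, 0.0]
finger_gap: 0.0855
grip_force: 0.0
```

Run:
```python
from h import *
from bench import read_camera
t=read_camera("top");s=read_camera("scene")
g=lambda i,x,y:cv2.convertScaleAbs(cv2.resize(i["pixels"][y:y+120,x:x+80,::-1],None,fx=5,fy=5,interpolation=cv2.INTER_CUBIC),alpha=1.6)
cv2.imwrite("pics/c9.png",np.hstack([g(t,177,162),g(s,342,221)]))
```

```text
(no output)
```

View pics/c9.png

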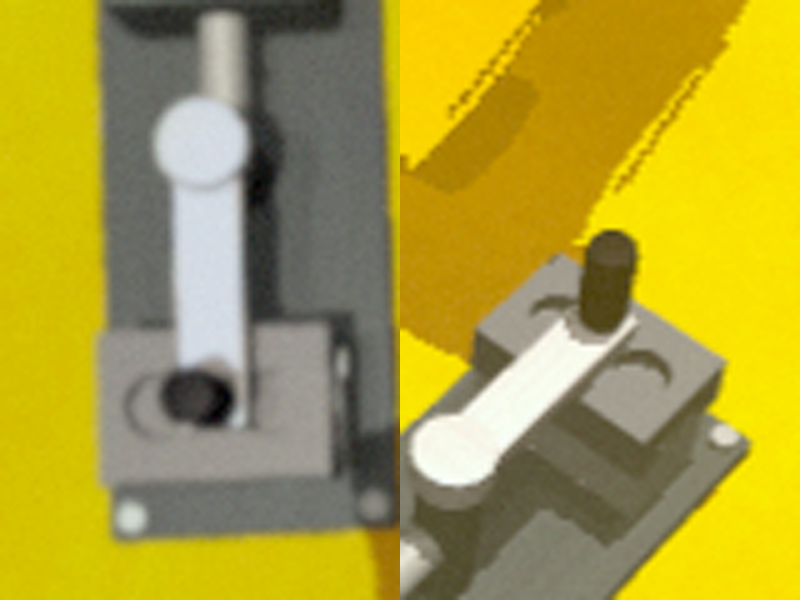

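The arm lies across the plate between the two pockets, with the knob at top-crop (195,395). The plate has not moved, with its corner still at (97,332). Handing in.

```bash
python3 -c "
from bench import manip
print(manip.finish_job())"
```

```text
the job is handed in; nothing more can be done
None
```

I turned the plate over and seated it on the pedestal, pockets up and within about 1.5–2 mm of centre by the cameras. I then swung the hold-down arm over it to its stop, let go of everything, and handed the job in at about 22 s.

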